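# Pack the lock drawer at the end of the night shift

### The job

Pack the lock drawer ready to go back into the wall cabinet: screw the caps of all three tablet tubes in it fully shut (clockwise), and slide each tamper sleeve from the shelf over a shut tube of its own, all the way down onto the tube's flange (with only two sleeves, any one tube stays bare). Lay every thermometer flat in the drawer's raised grey bay, display up and side by side, lengthwise from front to back with all probe tips pointing away from the lock. Leave the jar, tin, bottle, cup, spoon and dish alone.

Things in the scene. Friction and masses are not known exactly. Their poses are not given: they have to be found in the camera images.
- drawer: the scratched white steel lock drawer, fixed open tray 170 (x) x 360 (y: -160 to +200) x 40 mm high, walls 4 mm; origin on its underside, on the shelf. x points from the front panel (48 mm high, with lock housing and brass lock core outside it) to the back wall. The -y part (floor 4 mm up) holds the tubes; a dividing wall at y = +12 mm separates it from the bay
- bay (a point): centre of the floor of the thermometer bay, the drawer's +y part: a raised grey floor 162 (x) x 182 (y) mm, 25 mm above the shelf; walls stand 15 mm above it (23 mm at the front). Axes as the drawer's: x points to the back wall, away from the lock. Room for three thermometers side by side along x, e.g. 55 mm apart
- tube0: upright aluminium tablet tube fixed in the drawer; origin at its underside centre, 4 mm above the shelf. Foot flange 38 mm across, 8 mm high, then a 23 mm shaft, capped; 61 mm tall in all. A sleeve slides over cap and shaft and rests on the flange (sleeve origin 8 mm above the tube's). Axes 79 mm or more apart and 37 mm or more from the drawer walls
- cap0 (a joint): turn of the captive round screw cap on the tube of the same number (24 mm across, from 45 to 61 mm above the tube's origin, upper edge chamfered; pinch its sides from above): 0 loose, 1.3 rad at the stop = shut; grows clockwise seen from above. It does not rise or sink; friction 0.03 N m, stays where left. Shut, its dark mark lies over the flange's mark
- tube1: upright aluminium tablet tube fixed in the drawer; origin at its underside centre, 4 mm above the shelf. Foot flange 38 mm across, 8 mm high, then a 23 mm shaft, capped; 61 mm tall in all. A sleeve slides over cap and shaft and rests on the flange (sleeve origin 8 mm above the tube's). Axes 79 mm or more apart and 37 mm or more from the drawer walls
- cap1 (a joint): turn of the captive round screw cap on the tube of the same number (24 mm across, from 45 to 61 mm above the tube's origin, upper edge chamfered; pinch its sides from above): 0 loose, 1.3 rad at the stop = shut; grows clockwise seen from above. It does not rise or sink; friction 0.03 N m, stays where left. Shut, its dark mark lies over the flange's mark
- tube2: upright aluminium tablet tube fixed in the drawer; origin at its underside centre, 4 mm above the shelf. Foot flange 38 mm across, 8 mm high, then a 23 mm shaft, capped; 61 mm tall in all. A sleeve slides over cap and shaft and rests on the flange (sleeve origin 8 mm above the tube's). Axes 79 mm or more apart and 37 mm or more from the drawer walls
- cap2 (a joint): turn of the captive round screw cap on the tube of the same number (24 mm across, from 45 to 61 mm above the tube's origin, upper edge chamfered; pinch its sides from above): 0 loose, 1.3 rad at the stop = shut; grows clockwise seen from above. It does not rise or sink; friction 0.03 N m, stays where left. Shut, its dark mark lies over the flange's mark
- sleeve0: tamper sleeve: plain nickel-plated tube open at both ends, 36 mm outside, 28 mm bore, 56 mm high, 90 g, standing upright on the shelf; origin at the centre of its lower end. Two or three are present (else None), all alike; any sleeve fits any tube (2 mm clearance all round over the cap)
- sleeve1: tamper sleeve: plain nickel-plated tube open at both ends, 36 mm outside, 28 mm bore, 56 mm high, 90 g, standing upright on the shelf; origin at the centre of its lower end. Two or three are present (else None), all alike; any sleeve fits any tube (2 mm clearance all round over the cap)
- sleeve2: tamper sleeve: plain nickel-plated tube open at both ends, 36 mm outside, 28 mm bore, 56 mm high, 90 g, standing upright on the shelf; origin at the centre of its lower end. Two or three are present (else None), all alike; any sleeve fits any tube (2 mm clearance all round over the cap)
- therm0: white digital thermometer lying flat, display up, 120 mm long, 30 g (2 or 3 present, else None): case 80 x 22 x 14 mm from x = -60 to +20 mm, then a slim probe 10 mm wide to x = +60 mm. Origin on the underside at mid-length; x points to the probe tip, z up. Grip it across the 22 mm width at the middle of the case, 20 mm behind the origin
- therm0_tip (a point): the probe tip of that thermometer
- therm1: white digital thermometer lying flat, display up, 120 mm long, 30 g (2 or 3 present, else None): case 80 x 22 x 14 mm from x = -60 to +20 mm, then a slim probe 10 mm wide to x = +60 mm. Origin on the underside at mid-length; x points to the probe tip, z up. Grip it across the 22 mm width at the middle of the case, 20 mm behind the origin
- therm1_tip (a point): the probe tip of that thermometer
- therm2: white digital thermometer lying flat, display up, 120 mm long, 30 g (2 or 3 present, else None): case 80 x 22 x 14 mm from x = -60 to +20 mm, then a slim probe 10 mm wide to x = +60 mm. Origin on the underside at mid-length; x points to the probe tip, z up. Grip it across the 22 mm width at the middle of the case, 20 mm behind the origin
- therm2_tip (a point): the probe tip of that thermometer
- jar: bystander, to be left alone: cobalt glass jar, 68 mm across, 85 mm high; origin at the centre of its underside
- tin: bystander, to be left alone: nickel-plated dressing tin, 85 x 110 x 32 mm; origin at the centre of its underside
- pills: bystander, to be left alone: amber pill bottle, 38 mm across, 60 mm high; origin at the centre of its underside
- cup: bystander, to be left alone: white cup, 66 mm across, 70 mm high; origin at the centre of its underside
- spoon: bystander, to be left alone: spoon lying on the shelf, handle to its -x; origin at the centre of its underside
- dish: bystander, to be left alone: shallow nickel dish, 80 mm across, 30 mm high; origin at the centre of its underside
Things that resemble listed ones, but are neither listed nor needed, are in the scene too. Leave any green look-alike of the sleeve1 alone. Leave any blue look-alike of the sleeve0 alone.

How it is judged:
By the outcome, as a careful person would: the job done as asked, in the order asked, and still so for the second after the job is handed in, with the robot touching nothing.
Of therm0, therm1, therm2 only 2 to 3 are there at a start; the rules pass over those that are not, and their reading is None.
Of sleeve0, sleeve1, sleeve2 only 2 to 3 are there at a start; the rules pass over those that are not, and their reading is None.
At some moment in a run one of therm0, therm1, therm2 may be knocked a few centimetres aside while the robot is not near it.
It also fails if it takes over 210 s, if anything falls off the work surface, if the arm or the gripper's body presses on something with over 40 N, if the wrist force passes 120 N, or if a joint passes its speed limit or range.

### The arm

A 6-joint arm with a two-finger parallel gripper is mounted at the origin on the work surface. World frame = base frame: x ahead of the robot, y to its left, z up, the work surface at z = 0. Lengths are in m, angles in rad, forces in N, time in s.
With the tool pointing down it reaches from about 0.275 to 0.825 m from the base axis. Payload 5.2 kg.
Tool frame: the origin (TCP) lies midway between the tips of the shut fingers; the grasp point (between the pads) lies 19 mm behind it; z points along the fingers, y is the line along which they close (so a half turn about z gives the same grasp; the last joint's range is limited). The gripper opens to 93 mm and grips with 3 to 60 N. Pads are 15 mm wide; open, the fingers measure 128 mm over their backs; the gripper's body (75 mm by 188 mm) begins 65 mm behind the grasp point.
Start: joints at [1.108, 0.259, 1.535, -0, 1.348, -0.203], TCP at [0.141, 0.532, 0.219] pointing down, gripper open.
Joint ranges: [-3.14, 3.14], [-0.91, 2.08], [0.19, 2.58], [-1.22, 4.36], [0.22, 2.71], [-3.12, 3.12]. Speed limits (rad/s): [2.57, 2.57, 3.14, 3.14, 3.14, 3.14].

### API

Orientations are given as a unit quaternion [w, x, y, z].
In Python, from station import manip gives the robot as it stands. The module is installed in compiled form; this text tells all that it offers.
- The arm moves only by the tool carry_out, never from a script. Its argument "deltas" is a list of rows, each a list of 3 entries, a list of its own where there are three numbers: the finger opening in mm, from 0 to 93, then the shift along the tool's x, y, z in mm, then the turn about the tool's z in degrees. In form: [[gripper, [x, y, z], roll], ...]. A call has 1 to 8 rows; each row is the pose to reach, as a shift and turn from the pose commanded when the call began, along the tool's axes at that moment; what a row does not reach only later rows make up. A row lasts 1/10 s, in which the tool goes at most 50 mm and 8.59 degrees, less where a joint would pass 70% of its speed; a pose out of reach is approached as far as the arm can. A call with a gripper value outside its range is refused whole. The fingers move at their own pace and stop on an object; "grip_force" is the grip in N (left out, the last holds). Time passes only in rows, so rows that repeat a pose let the fingers close. It gives the time, the measured TCP pose, the force, the opening and the grip force at its end, in the units of the state.
- manip.state(): the state, without advancing time (a new reading comes with each control period).
- manip.grab_frame(name): name is "side" or "top" or "wrist"; returns the picture (400x640x3 uint8, red, green, blue); there is no depth.
- manip.camera_info(name): a dict with "camera_matrix" (3x3 intrinsics, pixels), "R" (3x3) and "t" (3): a world point X has camera coordinates R X + t. Camera axes: x right, y down, z forward; pixel columns grow to the right and rows downward; lengths in m; the calibration is good to about 2 mm. A picture is of the moment at which its call begins: read the wrist's pose just before it. camera_info takes no time and is no camera call; for the wrist camera it gives the pose at the moment of the call.
- manip.finish_job(): hands the job in; it is judged then, once.
The state is a dict: "clock": time; "qpos": joint angles; "qd": joint speeds; "joint_efforts": joint torques, N m; "tool_pos": TCP position; "orientation": TCP orientation; "ft_force": force on the tool from outside, world axes, zero at the start; "torque": the same for the moment, N m; "width": finger opening in m; "grip_force": force on a finger pad.
Only numpy, scipy, OpenCV 4.12 (cv2) and the standard library are available. Lean on these libraries where they do the work, as an engineer would, in place of code of your own. Each camera call takes 0.05 s, during which the arm holds its last target. There are 200 camera calls.

## Working session

There is one attempt and no reset: what is moved stays moved. The work goes in short steps, Python scripts to look and compute and a tool call to move; the robot and the scene stay as the last step left them, time stands still between calls to the robot, and variables do not carry over. Pictures are saved under pics/ and viewed, at most 14 in all, crops included, and the job is handed in when it is done.

Besides the shell and the picture viewer there is one more tool, called as name(argument=value, ...), one argument or row to a line, values as JSON. carry_out: Moves the arm, as the interface text tells. Its arguments: {"type":"object","properties":{"deltas":{"type":"array","items":{"type":"array"}},"grip_force":{"type":"number"}},"required":["deltas"]}

```bash
mkdir -p pics
cat > h.py <<'E'
import numpy as np, cv2
from station import manip
def grab(n,save=None):
    i=manip.camera_info(n); f=manip.grab_frame(n)
    if save: cv2.imwrite('pics/'+save,cv2.cvtColor(f,cv2.COLOR_RGB2BGR))
    return f,i
def ray(i,uv,z):
    K=np.array(i['camera_matrix']);R=np.array(i['R']);t=np.array(i['t'])
    d=R.T@np.linalg.inv(K)@np.array([uv[0],uv[1],1.]); c=-R.T@t
    return c+d*(z-c[2])/d[2]
def proj(i,X):
    p=np.array(i['camera_matrix'])@(np.array(i['R'])@np.array(X)+np.array(i['t'])); return p[:2]/p[2]
E
python3 - <<'E'
from h import *
np.set_printoptions(precision=4,suppress=True)
s=manip.state();print(s)
for n in('top','side','wrist'):
    f,i=grab(n,n+'0.png');print(n,i)
E
```

```text
{'clock': 0.0, 'qpos': array([ 1.1082,  0.2593,  1.5361,  0.    ,  1.348 , -0.2028]), 'qd': array([ 0.0014,  0.0003,  0.0017, -0.0011,  0.0002, -0.001 ]), 'joint_efforts': array([ -0.0013, -43.7291, -28.4004,   0.0717,   0.0416,  -0.0002]), 'tool_pos': array([0.141 , 0.5311, 0.2178]), 'orientation': array([-0.0003,  0.1296,  0.9916, -0.0008]), 'ft_force': array([-0.4788,  0.3263,  0.7483]), 'torque': array([0.002 , 0.0129, 0.019 ]), 'grip_force': 0.0, 'width': 0.0931535771854124}
top {'camera_matrix': array([[394.7657,   0.    , 320.897 ],
       [  0.    , 394.7657, 200.2712],
       [  0.    ,   0.    ,   1.    ]]), 'R': array([[ 0.025 , -0.9996,  0.0142],
       [-0.9898, -0.0267, -0.1402],
       [ 0.1405, -0.0105, -0.99  ]]), 't': array([-0.039 ,  0.5435,  1.029 ])}
side {'camera_matrix': array([[468.3856,   0.    , 326.375 ],
       [  0.    , 468.3856, 208.2255],
       [  0.    ,   0.    ,   1.    ]]), 'R': array([[-0.6759, -0.7366, -0.0221],
       [-0.3418,  0.3399, -0.8762],
       [ 0.6529, -0.5847, -0.4815]]), 't': array([0.3433, 0.2574, 1.1042])}
wrist {'camera_matrix': array([[304.6053,   0.    , 320.1513],
       [  0.    , 304.6053, 197.9792],
       [  0.    ,   0.    ,   1.    ]]), 'R': array([[ 0.2563,  0.9666, -0.0016],
       [ 0.9295, -0.246 ,  0.275 ],
       [ 0.2654, -0.072 , -0.9614]]), 't': array([-0.5481, -0.0324,  0.392 ])}
```

View pics/top0.png

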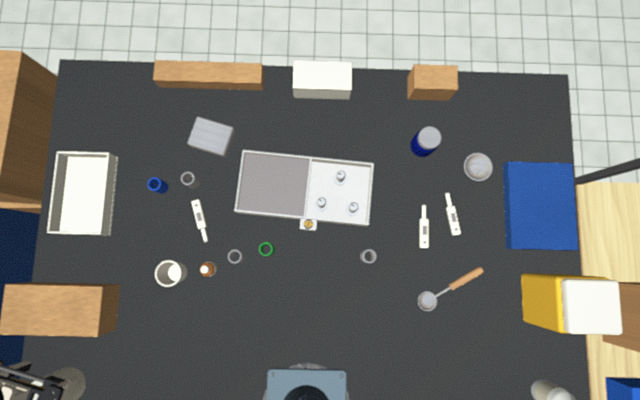

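View pics/side0.png

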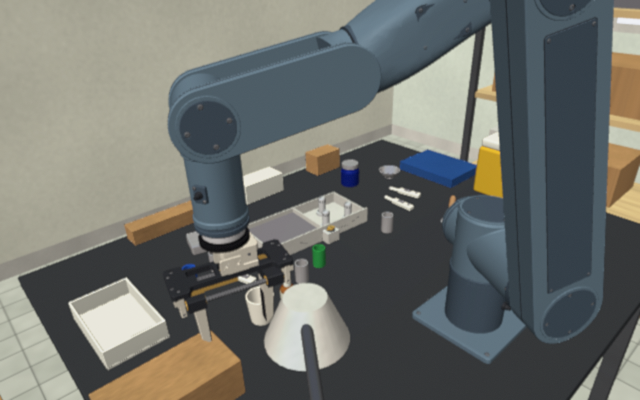

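Top view: the drawer has its lock at (308,224), bay left, and caps at (322,202), (353,208), (341,176). Grey sleeves are at (188,179), (235,256) and (368,256). Thermometers are at (200,220), (424,227) and (452,214). Decoys are blue (157,184) and green (266,249). The side view mostly shows the arm.

```bash
cat >> h.py <<'E'
def delta(xy,z=None):
    """shift in tool axes (mm) from measured TCP to world xy(z), and tool x heading deg"""
    from scipy.spatial.transform import Rotation as Ro
    s=manip.state();o=s['orientation'];R=Ro.from_quat([o[1],o[2],o[3],o[0]]).as_matrix()
    p=s['tool_pos'];T=np.array([xy[0],xy[1],p[2] if z is None else z])
    return np.round(R.T@(T-p)*1000,1), round(np.degrees(np.arctan2(R[1,0],R[0,0])),2)
E
python3 - <<'E'
from h import *
np.set_printoptions(precision=4,suppress=True)
i=manip.camera_info('top')
for n,uv,z in [('c0',(322,202),.065),('c1',(353,208),.065),('c2',(341,176),.065),('s',(188,179),.056),('s',(235,256),.056),('s',(368,256),.056),('green',(266,249),.056),('blue',(155,184),.056),('th',(200,220),.014),('th',(424,227),.014),('th',(452,214),.014),('D',(243,151),.04),('D',(374,162),.04),('D',(368,225),.04),('D',(235,213),.04),('jar',(428,135),.085)]:
    print(n,uv,ray(i,uv,z)[:2])
print(delta((.5,-.05),.25), manip.state()['qpos'])
E
```

```text
c0 (322, 202) [ 0.5361 -0.0276]
c1 (353, 208) [ 0.5223 -0.1096]
c2 (341, 176) [ 0.6073 -0.0765]
s (188, 179) [0.5896 0.3311]
s (235, 256) [0.3896 0.1949]
s (368, 256) [ 0.3982 -0.1514]
green (266, 249) [0.4096 0.1153]
blue (155, 184) [0.5737 0.4174]
th (200, 220) [0.4844 0.3042]
th (424, 227) [ 0.4812 -0.3106]
th (452, 214) [ 0.5193 -0.3888]
D (243, 151) [0.6748 0.192 ]
D (374, 162) [ 0.6541 -0.1679]
D (368, 225) [ 0.4806 -0.1528]
D (235, 213) [0.5035 0.2044]
jar (428, 135) [ 0.7206 -0.3046]
(array([-496.2, -469.5,  -31.5]), np.float64(165.11)) [ 1.1082  0.2592  1.5358  0.      1.348  -0.2028]
```

carry_out(
  deltas=[
    [93,[-45,-42,-3],-3],
    [93,[-90,-85,-6],-6],
    [93,[-140,-130,-9],-9],
    [93,[-190,-175,-12],-12],
    [93,[-235,-220,-15],-12],
    [93,[-270,-256,-20],-12],
    [93,[-305,-290,-25],-12],
    [93,[-340,-322,-30],-12],
  ],
)

```text
clock: 0.95
tool_pos: [0.3513, 0.1901, 0.2425]
orientation: [0.0, 0.025, 1.0, 0.0]
ft_force: [1.5, 0.9, -0.6]
width: 0.0934
grip_force: 0.0
```

```bash
python3 -c "
from h import *
print(delta((.535,-.07),.25),manip.state()['clock'])"
```

```text
(array([-196.5, -250.5,   -7.5]), np.float64(177.13)) 0.95
```

carry_out(
  deltas=[
    [50,[-30,-40,0],0],
    [50,[-60,-80,0],0],
    [50,[-90,-120,0],0],
    [50,[-120,-160,0],0],
    [50,[-145,-190,0],0],
    [50,[-145,-190,0],0],
    [50,[-145,-190,0],0],
    [50,[-145,-190,0],0],
  ],
)

```text
clock: 1.75
tool_pos: [0.4854, -0.0042, 0.2421]
orientation: [-0.001, 0.025, 1.0, 0.0]
ft_force: [-0.3, 0.1, 0.4]
width: 0.0499
grip_force: 0.0
```

```bash
python3 -c "
from h import *
print(delta((.535,-.07),.25),manip.state()['clock'])
f,i=grab('wrist','w1.png')"
```

```text
(array([-52.8, -63.2,  -8. ]), np.float64(177.15)) 1.75
```

View pics/w1.png

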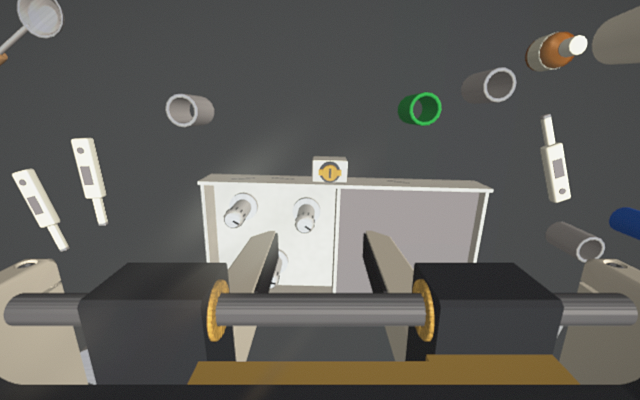

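Wrist view: three thermometers at (38,205), (90,180), (555,160). Sleeves at (184,110), (497,85), (590,248), green decoy (427,108), drawer with lock at (330,170), caps at (236,215), (306,222), (275,265). Getting a closer look at the tubes.

carry_out(
  deltas=[
    [50,[-45,-20,10],0],
    [50,[-85,-40,40],0],
    [50,[-120,-60,75],0],
    [50,[-143,-64,112],0],
    [50,[-143,-64,112],0],
    [50,[-143,-64,112],0],
    [50,[-143,-64,112],0],
  ],
)

```text
clock: 2.5
tool_pos: [0.626, -0.0751, 0.1325]
orientation: [0.001, 0.024, 1.0, -0.0]
ft_force: [0.4, 0.2, -0.0]
width: 0.0498
grip_force: 0.0
```

Run:
```python
from h import *
f,i=grab('wrist')
np.savez('w2.npz',f=f,**{k:np.array(i[k]) for k in('camera_matrix','R','t')})
us=[proj(i,(*p,.065)) for p in[(.5361,-.0276),(.5223,-.1096),(.6073,-.0765)]]
print(us,manip.state()['tool_pos'])
u=np.array(us);c=u.mean(0).astype(int);x0,y0=max(c[0]-130,0),max(c[1]-100,0)
print(x0,y0)
g=f[y0:y0+200,x0:x0+260]
cv2.imwrite('pics/w2c.png',cv2.resize(g,None,fx=3,fy=3,interpolation=cv2.INTER_CUBIC)[:,:,::-1])
```

```text
[array([380.94465842,  89.14567418]), array([266.50465656,  74.6053795 ]), array([318.50584818, 187.38617995])] [ 0.62627005 -0.07534332  0.13331654]
191 17
```

View pics/w2c.png

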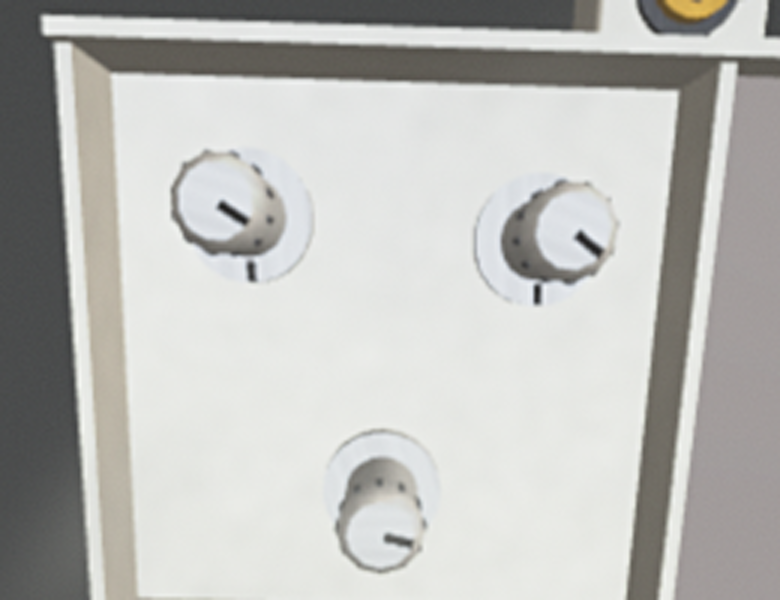

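Crop: cap tops at (577,232), (220,202), (382,533). Their flanges are at (540,239), (248,216), (382,487). The cap marks need roughly 50–80° clockwise to reach the flange marks.

Run:
```python
from h import *
np.set_printoptions(precision=4,suppress=True)
i=dict(np.load('w2.npz'));o=np.array([191,17])
P=lambda u,z:ray(i,o+np.array(u)/3-.33,z)[:2]
for n,c,fl,mk1,mk2,fm in[('R',(577,232),(540,239),(577,235),(600,252),(537,293)),('L',(220,202),(248,216),(220,204),(247,221),(251,271)),('B',(382,533),(382,487),(386,538),(412,544),None)]:
    a=P(c,.065);b=P(fl,.012);m=P(mk2,.065)-P(mk1,.065)
    am=np.degrees(np.arctan2(m[1],m[0]))
    fmv=np.degrees(np.arctan2(*(P(fm,.012)-b)[::-1])) if fm else 0
    print(n,a,b,'mark ang',am,'flange mark',fmv, delta(a,.065))
# drawer corners (top z .04), front z .048
print('divider/front', P((725,62),.04),P((62,40),.04))
```

```text
R [ 0.5395 -0.0261] [ 0.5389 -0.0267] mark ang 53.262460070028816 flange mark -3.47352890020924 (array([89.3, 45. , 67.9]), np.float64(177.2))
L [ 0.5285 -0.112 ] [ 0.5283 -0.1131] mark ang 55.84874511613802 flange mark -1.8885660509412612 (array([ 96.1, -41.3,  68. ]), np.float64(177.2))
B [ 0.613  -0.0772] [ 0.6123 -0.0775] mark ang 73.76805453608678 flange mark 0 (array([13.4, -2.4, 68.3]), np.float64(177.2))
divider/front [0.499  0.0163] [ 0.4858 -0.1526]
```

carry_out(
  deltas=[
    [45,[13.5,-2.8,30],0],
    [45,[13.5,-2.8,60],0],
    [45,[13.5,-2.8,84],0],
    [45,[13.5,-2.8,84],0],
    [20,[13.5,-2.8,84],0],
    [20,[13.5,-2.8,84],0],
    [20,[13.5,-2.8,84],0],
    [20,[13.5,-2.8,84],0],
  ],
  grip_force=15,
)

```text
clock: 3.35
tool_pos: [0.6138, -0.077, 0.0488]
orientation: [0.002, 0.025, 1.0, 0.001]
ft_force: [0.9, 6.2, 7.0]
width: 0.0233
grip_force: 15.0
```

carry_out(
  deltas=[
    [20,[0,0,0],8.5],
    [20,[0,0,0],17],
    [20,[0,0,0],25.5],
    [20,[0,0,0],34],
    [20,[0,0,0],42.5],
    [20,[0,0,0],51],
    [20,[0,0,0],59.5],
    [20,[0,0,0],68],
  ],
)

```text
clock: 4.15
tool_pos: [0.6143, -0.0773, 0.0486]
orientation: [0.002, 0.582, 0.813, 0.002]
ft_force: [3.2, 1.8, 2.1]
width: 0.0231
grip_force: 15.0
```

carry_out(
  deltas=[
    [20,[0,0,0],5],
    [20,[0,0,0],10],
    [20,[0,0,0],10],
    [20,[0,0,0],10],
  ],
)

```text
clock: 4.55
tool_pos: [0.6144, -0.0782, 0.0484]
orientation: [0.002, 0.648, 0.762, 0.001]
ft_force: [2.6, 3.5, 7.6]
width: 0.0234
grip_force: 15.0
```

```bash
python3 -c "
from h import *
np.set_printoptions(precision=4,suppress=True)
print(manip.state(),delta((.5392,-.0264),.1))
grab('wrist','w3.png')"
```

```text
{'clock': 4.55, 'qpos': array([-0.3072,  0.5308,  1.5702,  0.0013,  1.0358, -0.4694]), 'qd': array([ 0.0016,  0.0001, -0.0004,  0.001 ,  0.0018, -0.0033]), 'joint_efforts': array([ -2.1688, -49.9031, -20.6579,  -1.107 ,   0.5886,   0.1279]), 'tool_pos': array([ 0.6144, -0.0782,  0.0484]), 'orientation': array([0.002 , 0.6478, 0.7618, 0.0014]), 'ft_force': array([2.5551, 3.472 , 7.6041]), 'torque': array([ 0.5146, -0.4095,  0.0375]), 'grip_force': 15.000764708092902, 'width': 0.02344781772415727} (array([ 63.2, -65.6, -52. ]), np.float64(99.25))
```

carry_out(
  deltas=[
    [45,[0,0,0],0],
    [45,[0,0,0],0],
    [45,[0,0,-40],0],
    [45,[20,-20,-45],0],
    [45,[45,-45,-45],0],
    [45,[63,-65,-45],0],
    [45,[63,-65,-45],0],
    [45,[63,-65,-30],0],
  ],
)

```text
clock: 5.4
tool_pos: [0.5391, -0.0268, 0.0779]
orientation: [0.002, 0.648, 0.762, 0.001]
ft_force: [0.3, 0.2, 0.7]
width: 0.045
grip_force: 0.0
```

```bash
python3 -c "
from h import *
print(manip.state()['tool_pos'],delta((.54,-.0264),.049),delta((.5292,-.1125),.049))
f,i=grab('wrist','w3.png')"
```

```text
[ 0.5391432  -0.02679019  0.07794695] (array([ 0.3,  0.8, 28.9]), np.float64(99.21)) (array([-83. , -23.6,  29. ]), np.float64(99.21))
```

View pics/w3.png

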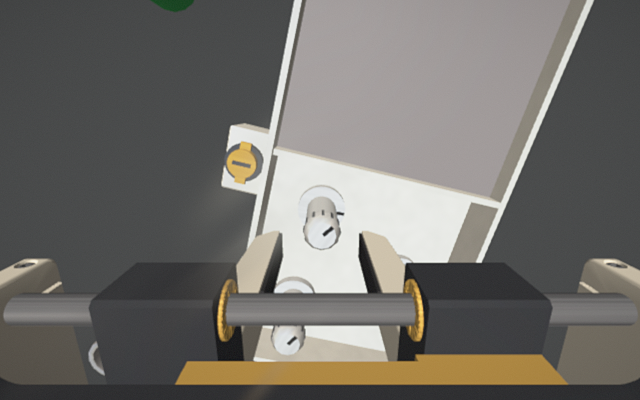

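The wrist view shows the right cap (322,230) centred between the fingers. Going down to screw it shut.

carry_out(
  deltas=[
    [45,[0.3,0.8,29],0],
    [45,[0.3,0.8,29],0],
    [20,[0.3,0.8,29],0],
    [20,[0.3,0.8,29],0],
    [20,[0.3,0.8,29],0],
    [20,[0.3,0.8,29],0],
  ],
  grip_force=15,
)

```text
clock: 6.05
tool_pos: [0.54, -0.0263, 0.0484]
orientation: [0.001, 0.649, 0.761, 0.001]
ft_force: [1.7, 0.3, 1.1]
width: 0.0235
grip_force: 15.0
```

carry_out(
  deltas=[
    [20,[0,0,0],8.5],
    [20,[0,0,0],17],
    [20,[0,0,0],25.5],
    [20,[0,0,0],34],
    [20,[0,0,0],42.5],
    [20,[0,0,0],51],
    [20,[0,0,0],59.5],
    [20,[0,0,0],66],
  ],
)

```text
clock: 6.85
tool_pos: [0.5399, -0.0264, 0.0483]
orientation: [0.001, 0.959, 0.283, 0.001]
ft_force: [2.3, 0.4, 1.3]
width: 0.0231
grip_force: 15.0
```

carry_out(
  deltas=[
    [20,[0,0,0],0],
    [20,[0,0,0],0],
    [20,[0,0,0],0],
  ],
)

```text
clock: 7.15
tool_pos: [0.5399, -0.0264, 0.0483]
orientation: [0.001, 0.958, 0.286, 0.001]
ft_force: [1.5, -1.3, 6.1]
width: 0.0236
grip_force: 15.0
```

```bash
python3 -c "
from h import *
print(manip.state()['tool_pos'],manip.state()['ft_force'],manip.state()['torque'],delta((.5292,-.1125),.049))"
```

```text
[ 0.53992734 -0.02639989  0.04832167] [ 1.45268018 -1.29156628  6.05651195] [-0.25963875 -0.14471748  0.02068155] (array([-56.2,  66.1,  -0.6]), np.float64(33.25))
```

carry_out(
  deltas=[
    [45,[0,0,0],0],
    [45,[0,0,0],0],
    [45,[0,0,-40],0],
    [45,[-28,33,-45],0],
    [45,[-56.2,66.1,-45],0],
    [45,[-56.2,66.1,-45],0],
    [45,[-56.2,66.1,0],0],
    [45,[-56.2,66.1,0],0],
  ],
)

```text
clock: 7.95
tool_pos: [0.5233, -0.1102, 0.0427]
orientation: [-0.004, 0.959, 0.285, -0.004]
ft_force: [-0.9, 1.3, -0.7]
width: 0.0448
grip_force: 0.0
```

carry_out(
  deltas=[
    [20,[0,0,0],0],
    [20,[0,0,0],0],
    [20,[0,0,0],0],
    [20,[0,0,0],0],
  ],
)

```text
clock: 8.35
tool_pos: [0.529, -0.1122, 0.0487]
orientation: [0.001, 0.958, 0.285, 0.001]
ft_force: [-0.1, 0.6, 3.1]
width: 0.0234
grip_force: 15.0
```

carry_out(
  deltas=[
    [20,[0,0,0],8.5],
    [20,[0,0,0],17],
    [20,[0,0,0],25.5],
    [20,[0,0,0],34],
    [20,[0,0,0],42.5],
    [20,[0,0,0],51],
    [20,[0,0,0],59.5],
    [20,[0,0,0],68],
  ],
)

```text
clock: 9.15
tool_pos: [0.5287, -0.112, 0.0486]
orientation: [-0.0, 0.953, -0.302, 0.001]
ft_force: [-0.2, 1.2, 2.3]
width: 0.0234
grip_force: 15.0
```

carry_out(
  deltas=[
    [20,[0,0,0],0],
    [20,[0,0,0],0],
    [20,[0,0,0],0],
  ],
)

```text
clock: 9.45
tool_pos: [0.5288, -0.112, 0.0486]
orientation: [-0.0, 0.955, -0.298, 0.001]
ft_force: [-0.4, 2.2, 6.6]
width: 0.0233
grip_force: 15.0
```

carry_out(
  deltas=[
    [45,[0,0,0],0],
    [45,[0,0,0],0],
    [45,[0,0,-40],0],
    [45,[0,0,-85],0],
    [45,[0,0,-85],0],
  ],
)

```text
clock: 9.95
tool_pos: [0.5315, -0.1137, 0.138]
orientation: [0.001, 0.954, -0.299, 0.005]
ft_force: [0.5, -0.3, 0.9]
width: 0.0448
grip_force: 0.0
```

```bash
python3 -c "
from h import *
print(manip.state()['tool_pos'],manip.state()['qpos'],delta((.626,-.0755),.15))"
```

```text
[ 0.53148478 -0.11373049  0.1380409 ] [-4.15994466e-01  3.08421329e-01  1.67518286e+00 -1.73685960e-04
  1.14729339e+00  1.76171216e+00] (array([ 56. , -85.3, -11.2]), np.float64(-34.77))
```

carry_out(
  deltas=[
    [45,[14,-21,-5],-8.5],
    [45,[28,-42,-11],-17],
    [45,[42,-63,-11],-25.5],
    [45,[56,-85,-11],-34],
    [45,[56,-85,-11],-42.5],
    [45,[56,-85,-11],-51],
    [45,[56,-85,-11],-59.5],
    [45,[56,-85,-11],-68],
  ],
)

```text
clock: 10.75
tool_pos: [0.622, -0.0743, 0.1422]
orientation: [-0.0, 0.957, 0.289, -0.001]
ft_force: [-0.8, 0.6, 0.2]
width: 0.0454
grip_force: 0.0
```

carry_out(
  deltas=[
    [45,[0,0,0],-8.5],
    [45,[0,0,0],-17],
    [45,[0,0,0],-25.5],
    [45,[0,0,0],-34],
    [45,[0,0,0],-42.5],
    [45,[0,0,0],-51],
    [45,[0,0,0],-59.5],
    [45,[0,0,0],-68],
  ],
)

```text
clock: 11.55
tool_pos: [0.6219, -0.0744, 0.1423]
orientation: [-0.001, 0.632, 0.775, -0.0]
ft_force: [0.3, 0.3, -0.0]
width: 0.0448
grip_force: 0.0
```

carry_out(
  deltas=[
    [45,[0,0,0],-8.5],
    [45,[0,0,0],-12],
    [45,[0,0,0],-12],
    [45,[0,0,0],-12],
  ],
)

```text
clock: 11.95
tool_pos: [0.6221, -0.0744, 0.1427]
orientation: [-0.0, 0.552, 0.834, -0.0]
ft_force: [0.2, -0.6, 0.0]
width: 0.045
grip_force: 0.0
```

Run:
```python
from h import *
print(manip.state()['tool_pos'],manip.state()['qpos'])
f,i=grab('wrist','w4full.png')
us=[proj(i,(*p,.065)) for p in[(.54,-.0264),(.5289,-.1121),(.6136,-.0775)]]
print(us)
u=np.array(us);c=u.mean(0).astype(int);x0,y0=max(c[0]-130,0),max(c[1]-90,0)
g=cv2.resize(f[y0:y0+180,x0:x0+260],None,fx=3,fy=3,interpolation=cv2.INTER_CUBIC)[:,:,::-1].copy()
for q in us: cv2.circle(g,tuple(int(v) for v in (q-[x0,y0])*3+1),3,(0,0,255),-1)
cv2.imwrite('pics/w4c.png',g)
print(delta((.398,-.1514),.13))
```

```text
[ 0.62214171 -0.07441654  0.14271143] [-2.96770299e-01  4.50613909e-01  1.44556146e+00 -8.22060931e-05
  1.24635107e+00 -6.99047271e-01]
[array([248.02120498, 110.14856693]), array([201.56133719, 202.54148717]), array([310.61641068, 204.12110122])]
(array([  17. , -236.4,   13. ]), np.float64(113.05))
```

View pics/w4c.png

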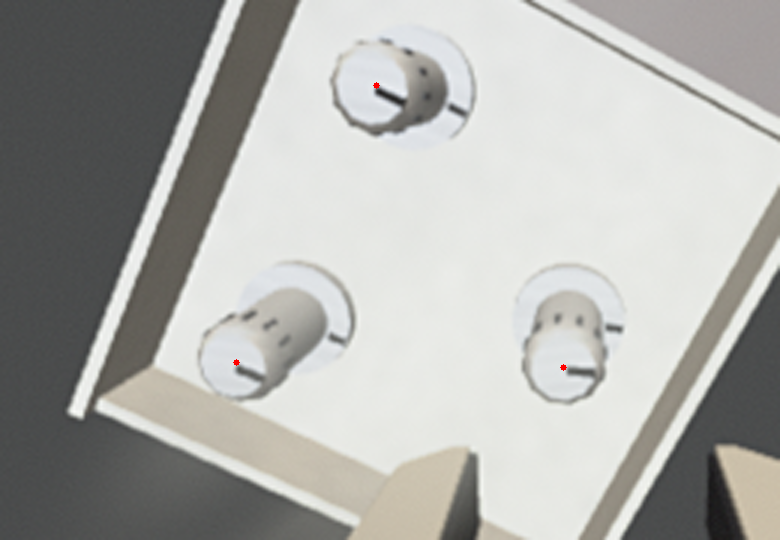

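All three cap marks line up with their flange marks: (376,86)→(457,110), (236,362)→(338,338), (563,367)→(614,328). Next come the sleeves, located from picture w1.

Run:
```python
from h import *
from scipy.spatial.transform import Rotation as Ro
np.set_printoptions(precision=4,suppress=True)
i=manip.camera_info('wrist');s=manip.state()
q=lambda o:Ro.from_quat([o[1],o[2],o[3],o[0]]).as_matrix()
R0=q(s['orientation']);Rw=np.array(i['R']).T;cw=-Rw@np.array(i['t'])
Rct=R0.T@Rw; pct=R0.T@(cw-s['tool_pos'])
np.savez('hand.npz',R=Rct,p=pct)
R1=q([-.001,.025,1,0]);Rw1=R1@Rct;c1=np.array([.4854,-.0042,.2421])+R1@pct
j=dict(camera_matrix=i['camera_matrix'],R=Rw1.T,t=-Rw1.T@c1)
for u,z in[((183.5,110),.056),((500,85),.056),((590.5,249),.056),((306,223),.065),((275,273),.065)]:print(u,ray(j,u,z))
print(delta((.4,-.152),.13))
```

```text
(183.5, 110) [ 0.4008 -0.1533  0.056 ]
(500, 85) [0.3918 0.196  0.056 ]
(590.5, 249) [0.5941 0.3323 0.056 ]
(306, 223) [ 0.5379 -0.0247  0.065 ]
(275, 273) [ 0.6031 -0.068   0.065 ]
(array([  15.6, -234.8,   13. ]), np.float64(113.05))
```

carry_out(
  deltas=[
    [70,[2,-40,0],8],
    [70,[4,-80,0],16],
    [70,[7,-120,0],23],
    [70,[10,-160,0],23],
    [70,[12,-200,0],23],
    [70,[13.8,-234,0],23],
    [70,[13.8,-234,0],23],
    [70,[13.8,-234,0],23],
  ],
)

```text
clock: 12.8
tool_pos: [0.4019, -0.154, 0.1437]
orientation: [0.001, 0.707, 0.707, 0.0]
ft_force: [-0.3, 0.2, -0.6]
width: 0.0703
grip_force: 0.0
```

Run:
```python
from h import *
print(manip.state()['tool_pos'],manip.state()['qpos'],delta((.401,-.1533),.012))
f,i=grab('wrist','w5.png');print(proj(i,(.401,-.1533,.056)))
```

```text
[ 0.40192832 -0.15401173  0.14373145] [-6.26540962e-01  1.12317988e-01  1.91601429e+00  3.35455782e-04
  1.11191642e+00 -6.26294106e-01] (array([  0.8,  -1.1, 131.7]), np.float64(89.98))
[319.67147917 199.99652133]
```

View pics/w5.png

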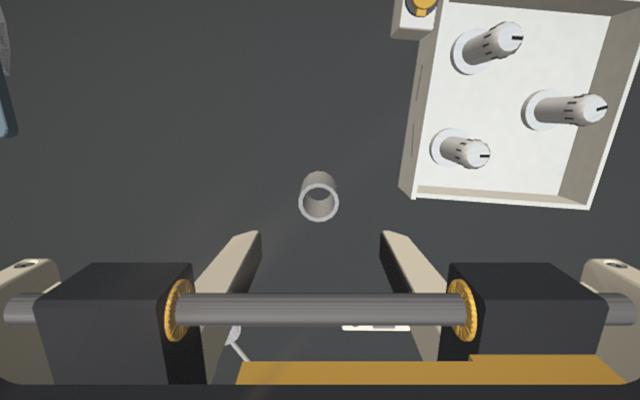

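The sleeve ring is at (319,202), matching the prediction. Squeeze low to centre it, turn 90°, then grip high.

carry_out(
  deltas=[
    [70,[1,-1,45],0],
    [70,[1,-1,90],0],
    [70,[1,-1,131],0],
    [70,[1,-1,131],0],
    [30,[1,-1,131],0],
    [30,[1,-1,131],0],
    [30,[1,-1,131],0],
    [30,[1,-1,131],0],
  ],
  grip_force=6,
)

```text
clock: 13.65
tool_pos: [0.402, -0.1533, 0.0139]
orientation: [0.002, 0.706, 0.708, 0.0]
ft_force: [-0.9, -0.3, -0.4]
width: 0.0426
grip_force: 0.0
```

carry_out(
  deltas=[
    [60,[0,0,0],0],
    [60,[0,0,0],0],
    [60,[0,0,-22],-8.5],
    [60,[0,0,-22],-17],
    [60,[0,0,-22],-25.5],
    [60,[0,0,-22],-34],
    [60,[0,0,-22],-42.5],
    [60,[0,0,-22],-51],
  ],
)

```text
clock: 14.45
tool_pos: [0.4008, -0.1526, 0.0345]
orientation: [0.0, 0.33, 0.944, -0.0]
ft_force: [0.5, 1.0, -0.0]
width: 0.06
grip_force: 0.0
```

carry_out(
  deltas=[
    [60,[0,0,0],-8.5],
    [60,[0,0,0],-17],
    [60,[0,0,0],-25.5],
    [60,[0,0,0],-34],
    [60,[0,0,0],-39],
    [60,[0,0,0],-39],
    [60,[0,0,0],-39],
  ],
)

```text
clock: 15.15
tool_pos: [0.4008, -0.1526, 0.0344]
orientation: [0.0, 0.0, 1.0, -0.0]
ft_force: [0.1, -0.1, -1.1]
width: 0.0597
grip_force: 0.0
```

carry_out(
  deltas=[
    [30,[0,0,0],0],
    [30,[0,0,0],0],
    [30,[0,0,0],0],
    [30,[0,0,0],0],
  ],
  grip_force=12,
)

```text
clock: 15.55
tool_pos: [0.401, -0.1528, 0.0344]
orientation: [0.0, -0.001, 1.0, -0.0]
ft_force: [-0.1, 0.9, 0.3]
width: 0.0344
grip_force: 12.0
```

```bash
python3 -c "
from h import *
print(manip.state()['tool_pos'],manip.state()['qpos'],manip.state()['ft_force'],delta((.5289,-.1121),.12))"
```

```text
[ 0.40096647 -0.1528127   0.03443297] [-6.25122399e-01  2.73743476e-01  2.04910440e+00 -2.62652269e-04
  8.18220509e-01 -2.19751582e+00] [-0.10591078  0.94780707  0.34407127] (array([-128. ,   40.4,  -85.5]), np.float64(-179.9))
```

carry_out(
  deltas=[
    [50,[0,0,0],0],
    [50,[0,0,0],0],
    [50,[0,0,0],8.5],
    [50,[0,0,0],17],
    [50,[0,0,0],25.5],
    [50,[0,0,0],34],
    [50,[0,0,0],42.5],
    [50,[0,0,0],51],
  ],
)

```text
clock: 16.35
tool_pos: [0.4007, -0.1525, 0.0343]
orientation: [-0.0, 0.432, 0.902, 0.0]
ft_force: [-0.3, 0.4, -0.5]
width: 0.05
grip_force: 0.0
```

carry_out(
  deltas=[
    [50,[0,0,0],8.5],
    [50,[0,0,0],17],
    [50,[0,0,0],25.5],
    [50,[0,0,0],34],
    [50,[0,0,0],39],
    [50,[0,0,0],39],
  ],
)

```text
clock: 16.95
tool_pos: [0.4007, -0.1525, 0.0343]
orientation: [-0.0, 0.707, 0.708, 0.0]
ft_force: [-0.9, -0.9, 0.5]
width: 0.0499
grip_force: 0.0
```

carry_out(
  deltas=[
    [30,[0,0,0],0],
    [30,[0,0,0],0],
    [30,[0,0,0],0],
    [30,[0,0,0],0],
    [30,[0,0,0],0],
  ],
  grip_force=12,
)

```text
clock: 17.45
tool_pos: [0.4008, -0.1526, 0.0343]
orientation: [-0.0, 0.706, 0.708, 0.0]
ft_force: [0.5, -0.3, -0.0]
width: 0.0346
grip_force: 12.0
```

```bash
python3 -c "
from h import *
print(manip.state()['tool_pos'],manip.state()['qpos'],manip.state()['ft_force'],delta((.5289,-.1121),.12))"
```

```text
[ 0.40078505 -0.15257259  0.03432542] [-6.25089401e-01  2.73829333e-01  2.04937092e+00  1.69322518e-05
  8.18440851e-01 -6.27457590e-01] [ 0.54619212 -0.27891254 -0.01053834] (array([ 40.2, 128.2, -85.7]), np.float64(90.14))
```

carry_out(
  deltas=[
    [30,[0,0,-45],0],
    [30,[0,0,-86],0],
    [30,[10,32,-86],0],
    [30,[20,64,-86],0],
    [30,[30,96,-86],0],
    [30,[40.2,128.2,-86],0],
    [30,[40.2,128.2,-86],0],
    [30,[40.2,128.2,-86],0],
  ],
)

```text
clock: 18.25
tool_pos: [0.5286, -0.1117, 0.1196]
orientation: [-0.001, 0.706, 0.708, -0.0]
ft_force: [-0.7, 0.9, -1.4]
width: 0.0343
grip_force: 12.0
```

```bash
python3 -c "
from h import *
print(manip.state()['ft_force'],delta((.5289,-.1121),.047))
f,i=grab('wrist','w6.png')
cv2.imwrite('pics/w6c.png',cv2.resize(f[130:330,200:440],None,fx=3,fy=3)[:,:,::-1])"
```

```text
[-0.67309137  0.91690477 -1.42436217] (array([-0.5,  0.4, 72.6]), np.float64(90.2))
```

View pics/w6c.png

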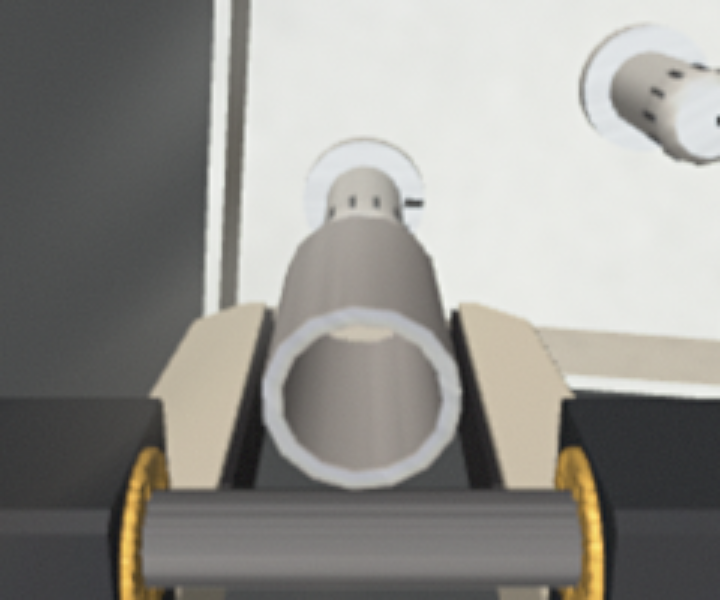

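The sleeve (361,400) is held upright over the left tube (365,190). Lowering it.

carry_out(
  deltas=[
    [30,[-0.4,0.4,15],0],
    [30,[-0.4,0.4,28],0],
    [30,[-0.4,0.4,28],0],
    [30,[-0.4,0.4,40],0],
  ],
)

```text
clock: 18.7
tool_pos: [0.5298, -0.1132, 0.0811]
orientation: [0.001, 0.707, 0.708, 0.0]
ft_force: [-0.4, -0.6, -1.7]
width: 0.0342
grip_force: 12.0
```

carry_out(
  deltas=[
    [30,[0,0,15],0],
    [30,[0,0,29],0],
    [30,[0,0,32],0],
    [30,[0,0,33],0],
    [30,[0,0,33],0],
  ],
)

```text
clock: 19.2
tool_pos: [0.5296, -0.1127, 0.0477]
orientation: [0.0, 0.706, 0.708, 0.0]
ft_force: [-0.2, -0.2, -0.7]
width: 0.0345
grip_force: 12.0
```

carry_out(
  deltas=[
    [30,[0,0,1],0],
    [46,[0,0,1],0],
    [46,[0,0,1],0],
    [46,[0,0,1],0],
    [46,[0,0,-30],0],
    [46,[0,0,-70],0],
    [46,[0,0,-95],0],
    [46,[0,0,-95],0],
  ],
)

```text
clock: 20.0
tool_pos: [0.532, -0.1136, 0.1466]
orientation: [0.004, 0.706, 0.708, 0.002]
ft_force: [0.8, -0.5, 0.7]
width: 0.0459
grip_force: 0.0
```

carry_out(
  deltas=[
    [60,[38,-17,0],0],
    [60,[77,-34,0],0],
    [60,[115,-51,0],0],
    [60,[154,-68,0],0],
    [60,[193,-86,0],0],
    [60,[231,-103,0],0],
    [60,[270,-120,0],0],
    [60,[308,-137,0],0],
  ],
)

```text
clock: 20.8
tool_pos: [0.3902, 0.1965, 0.1416]
orientation: [-0.0, 0.706, 0.708, -0.0]
ft_force: [1.4, -0.6, -0.2]
width: 0.0603
grip_force: 0.0
```

Run:
```python
from h import *
print(manip.state()['tool_pos'],manip.state()['qpos'],delta((.392,.196),.012))
f,i=grab('wrist','w7.png');u=proj(i,(.392,.196,.056)).astype(int);print(u)
v=proj(i,(.5289,-.1121,.068)).astype(int);print(v)
cv2.imwrite('pics/w7.png',f[:,:,::-1])
```

```text
[0.39020193 0.19645151 0.14156624] [2.09951275e-01 1.28054079e-01 1.90353586e+00 4.49708517e-05
 1.11103560e+00 2.08174935e-01] (array([ -0.4,   1.9, 129.6]), np.float64(90.1))
[323 202]
[445 472]
```

View pics/w7.png

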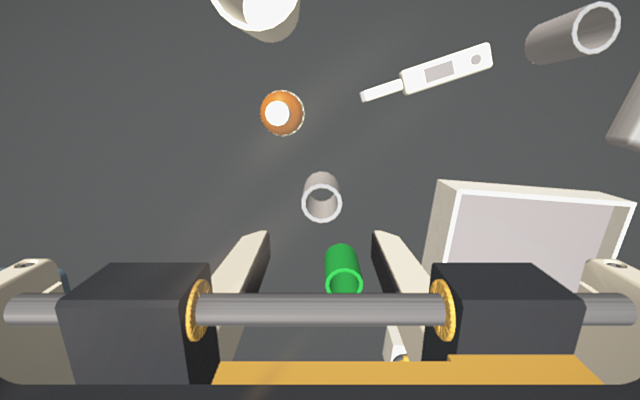

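The second sleeve is at (321,203), on the prediction; the bottle is at (282,112) and green at (343,270), both clear.

carry_out(
  deltas=[
    [60,[0,1.5,45],0],
    [60,[0,1.5,90],0],
    [60,[0,1.5,127],0],
    [60,[0,1.5,127],0],
    [30,[0,1.5,127],0],
    [30,[0,1.5,127],0],
    [30,[0,1.5,127],0],
    [30,[0,1.5,127],0],
  ],
  grip_force=8,
)

```text
clock: 21.65
tool_pos: [0.3941, 0.1954, 0.0168]
orientation: [0.001, 0.706, 0.708, 0.001]
ft_force: [-1.7, -0.1, 5.8]
width: 0.0347
grip_force: 8.0
```

carry_out(
  deltas=[
    [30,[0,0,0],0],
    [30,[0,0,0],0],
    [30,[0,0,0],0],
    [48,[0,0,0],0],
    [48,[0,0,0],0],
    [48,[0,0,-20],0],
    [48,[0,0,-20],-8.5],
    [48,[0,0,-20],-17],
  ],
)

```text
clock: 22.45
tool_pos: [0.3938, 0.1953, 0.036]
orientation: [0.001, 0.592, 0.806, 0.001]
ft_force: [-0.2, -0.4, -0.3]
width: 0.0479
grip_force: 0.0
```

carry_out(
  deltas=[
    [48,[0,0,0],-8.5],
    [48,[0,0,0],-17],
    [48,[0,0,0],-25.5],
    [48,[0,0,0],-34],
    [48,[0,0,0],-42.5],
    [48,[0,0,0],-51],
    [48,[0,0,0],-59.5],
    [48,[0,0,0],-68],
  ],
)

```text
clock: 23.25
tool_pos: [0.3933, 0.1952, 0.0354]
orientation: [0.0, 0.04, 0.999, 0.0]
ft_force: [-0.9, -0.8, 0.3]
width: 0.048
grip_force: 0.0
```

carry_out(
  deltas=[
    [48,[0,0,0],-5],
    [48,[0,0,0],-5],
    [30,[0,0,0],-5],
    [30,[0,0,0],-5],
    [30,[0,0,0],-5],
    [30,[0,0,0],-5],
    [30,[0,0,0],-5],
  ],
  grip_force=12,
)

```text
clock: 23.95
tool_pos: [0.3932, 0.1952, 0.0354]
orientation: [0.0, -0.001, 1.0, 0.0]
ft_force: [0.1, 0.9, 1.1]
width: 0.0348
grip_force: 12.0
```

```bash
python3 -c "
from h import *
print(manip.state()['tool_pos'],manip.state()['qpos'],manip.state()['ft_force'],delta((.5400,-.0264),.12),delta((.6140,-.0777),.12))"
```

```text
[0.39324825 0.19521792 0.03537467] [ 2.05642946e-01  2.87063583e-01  2.02506759e+00  1.73878939e-05
  8.29357647e-01 -1.36677895e+00] [0.06260171 0.90064814 1.07124235] (array([-146.4, -221.9,  -84.6]), np.float64(-179.91)) (array([-220.3, -273.3,  -84.6]), np.float64(-179.91))
```

carry_out(
  deltas=[
    [30,[0,0,-45],0],
    [30,[0,0,-88],0],
    [30,[-25,-37,-88],0],
    [30,[-50,-74,-88],0],
    [30,[-75,-111,-88],0],
    [30,[-100,-148,-88],0],
    [30,[-125,-185,-88],0],
    [30,[-146,-222,-88],0],
  ],
)

```text
clock: 24.75
tool_pos: [0.5405, -0.0282, 0.1231]
orientation: [-0.0, -0.001, 1.0, 0.0]
ft_force: [0.2, 1.0, -1.2]
width: 0.0348
grip_force: 12.0
```

carry_out(
  deltas=[
    [30,[0,0,0],0],
    [30,[0,0,0],0],
  ],
)

```text
clock: 24.95
tool_pos: [0.5393, -0.0272, 0.1226]
orientation: [-0.001, 0.0, 1.0, 0.0]
ft_force: [-0.6, 0.2, -1.5]
width: 0.0344
grip_force: 12.0
```

```bash
python3 -c "
from h import *
print(manip.state()['ft_force'],delta((.5400,-.0264),.0474))"
```

```text
[-0.59809081  0.20465418 -1.51017104] (array([-0.9,  0.7, 75.2]), np.float64(179.98))
```

carry_out(
  deltas=[
    [30,[-0.7,0.7,15],0],
    [30,[-0.7,0.7,28],0],
    [30,[-0.7,0.7,28],0],
    [30,[-0.7,0.7,40],0],
  ],
)

```text
clock: 25.35
tool_pos: [0.5408, -0.0252, 0.0841]
orientation: [0.001, -0.002, 1.0, -0.0]
ft_force: [-0.8, -1.5, 1.2]
width: 0.0341
grip_force: 12.0
```

carry_out(
  deltas=[
    [30,[0,0,15],0],
    [30,[0,0,30],0],
    [30,[0,0,34],0],
    [30,[0,0,35.5],0],
    [30,[0,0,35.5],0],
  ],
)

```text
clock: 25.85
tool_pos: [0.5406, -0.0257, 0.0481]
orientation: [0.0, -0.001, 1.0, -0.0]
ft_force: [0.0, -0.5, -0.1]
width: 0.0343
grip_force: 12.0
```

carry_out(
  deltas=[
    [46,[0,0,0],0],
    [46,[0,0,0],0],
    [46,[0,0,0],0],
    [46,[0,0,-30],0],
    [46,[0,0,-70],0],
    [46,[0,0,-95],0],
    [46,[0,0,-95],0],
  ],
)

```text
clock: 26.55
tool_pos: [0.5432, -0.0265, 0.1473]
orientation: [0.004, -0.001, 1.0, -0.001]
ft_force: [-0.3, -0.6, 0.5]
width: 0.0458
grip_force: 0.0
```

carry_out(
  deltas=[
    [60,[-6,45,0],0],
    [60,[-12,90,0],0],
    [60,[-18,135,0],0],
    [60,[-25,180,0],0],
    [60,[-32,225,0],0],
    [60,[-39,270,0],0],
    [60,[-46,315,0],0],
    [60,[-53,357,0],0],
  ],
)

```text
clock: 27.35
tool_pos: [0.592, 0.3333, 0.1415]
orientation: [-0.001, -0.001, 1.0, -0.0]
ft_force: [0.5, -1.2, -0.5]
width: 0.0597
grip_force: 0.0
```

carry_out(
  deltas=[
    [60,[0,0,0],0],
    [60,[0,0,0],0],
  ],
)

```text
clock: 27.55
tool_pos: [0.5917, 0.3319, 0.1412]
orientation: [-0.001, -0.002, 1.0, -0.001]
ft_force: [-0.2, -0.2, 0.3]
width: 0.0603
grip_force: 0.0
```

Run:
```python
from h import *
print(manip.state()['tool_pos'],manip.state()['qpos'],delta((.594,.332),.016))
f,i=grab('wrist');u=proj(i,(.594,.332,.056));print(u)
cv2.imwrite('pics/w8.png',f[:,:,::-1])
```

```text
[0.59168732 0.33193515 0.1411686 ] [ 3.47422601e-01  5.42136460e-01  1.29822130e+00 -4.29320650e-04
  1.30360407e+00 -1.22751850e+00] (array([ -2.6,   0.2, 125.2]), np.float64(-179.76))
[321.39282716 206.26906649]
```

View pics/w8.png

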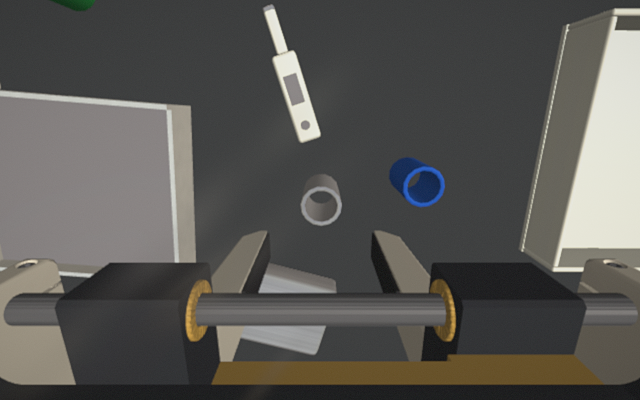

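The third sleeve is at (321,205) as predicted; blue decoy (424,187) and tin (290,310) are clear of the fingers.

carry_out(
  deltas=[
    [60,[-2.4,0,45],0],
    [60,[-2.4,0,90],0],
    [60,[-2.4,0,124],0],
    [60,[-2.4,0,124],0],
    [30,[-2.4,0,124],0],
    [30,[-2.4,0,124],0],
    [30,[-2.4,0,124],0],
    [30,[-2.4,0,124],0],
  ],
  grip_force=8,
)

```text
clock: 28.4
tool_pos: [0.5964, 0.3317, 0.0213]
orientation: [0.002, -0.001, 1.0, 0.001]
ft_force: [-0.5, -0.9, 4.2]
width: 0.0347
grip_force: 8.0
```

carry_out(
  deltas=[
    [30,[0,0,0],0],
    [30,[0,0,0],0],
    [30,[0,0,0],0],
    [48,[0,0,0],0],
    [48,[0,0,0],0],
    [48,[0,0,-19],0],
    [48,[0,0,-19],8.5],
    [48,[0,0,-19],17],
  ],
)

```text
clock: 29.2
tool_pos: [0.5952, 0.3315, 0.0383]
orientation: [0.0, 0.15, 0.989, 0.0]
ft_force: [-0.0, -0.4, 0.0]
width: 0.0483
grip_force: 0.0
```

carry_out(
  deltas=[
    [48,[0,0,0],8.5],
    [48,[0,0,0],17],
    [48,[0,0,0],25.5],
    [48,[0,0,0],34],
    [48,[0,0,0],42.5],
    [48,[0,0,0],51],
    [48,[0,0,0],59.5],
    [48,[0,0,0],68],
  ],
)

```text
clock: 30.0
tool_pos: [0.5947, 0.3313, 0.0375]
orientation: [-0.0, 0.677, 0.736, -0.0]
ft_force: [0.3, 0.6, 0.4]
width: 0.0479
grip_force: 0.0
```

carry_out(
  deltas=[
    [48,[0,0,0],5],
    [48,[0,0,0],5],
    [30,[0,0,0],5],
    [30,[0,0,0],5],
    [30,[0,0,0],5],
    [30,[0,0,0],5],
    [30,[0,0,0],5],
  ],
  grip_force=12,
)

```text
clock: 30.7
tool_pos: [0.5949, 0.3313, 0.0377]
orientation: [-0.0, 0.706, 0.708, -0.0]
ft_force: [-1.0, -0.3, -0.8]
width: 0.0347
grip_force: 12.0
```

```bash
python3 -c "
from h import *
print(manip.state()['tool_pos'],manip.state()['qpos'],manip.state()['ft_force'],delta((.6140,-.0777),.12))"
```

```text
[0.59486681 0.33127292 0.03771719] [3.44634016e-01 6.39684718e-01 1.39915447e+00 5.10307833e-05
 1.10311790e+00 3.42243353e-01] [-1.02684318 -0.34791599 -0.7713773 ] (array([-409. ,   18.1,  -82.3]), np.float64(90.14))
```

carry_out(
  deltas=[
    [30,[0,0,-45],0],
    [30,[0,0,-90],0],
    [30,[-42,2,-90],0],
    [30,[-84,4,-90],0],
    [30,[-126,6,-90],0],
    [30,[-168,8,-90],0],
    [30,[-210,10,-90],0],
    [30,[-252,12,-90],0],
  ],
)

```text
clock: 31.5
tool_pos: [0.6073, 0.0777, 0.1279]
orientation: [0.0, 0.706, 0.708, 0.0]
ft_force: [0.1, 0.7, -1.1]
width: 0.0347
grip_force: 12.0
```

```bash
python3 -c "
from h import *
print(manip.state()['tool_pos'],delta((.6140,-.0777)))"
```

```text
[0.60732901 0.07767815 0.127874  ] (array([-155.4,    6.3,    0. ]), np.float64(90.14))
```

carry_out(
  deltas=[
    [30,[-42,2,0],0],
    [30,[-84,4,0],0],
    [30,[-126,6,0],0],
    [30,[-156,6,0],0],
    [30,[-156,6,0],0],
    [30,[-156,6,0],0],
    [30,[-156,6,0],0],
  ],
)

```text
clock: 32.2
tool_pos: [0.6137, -0.0757, 0.1277]
orientation: [-0.0, 0.706, 0.708, 0.0]
ft_force: [-0.6, -0.3, -1.8]
width: 0.0344
grip_force: 12.0
```

```bash
python3 -c "
from h import *
print(manip.state()['tool_pos'],delta((.6140,-.0777),.0497))"
```

```text
[ 0.61365831 -0.0756738   0.12771856] (array([-2.1,  0.4, 78. ]), np.float64(90.15))
```

carry_out(
  deltas=[
    [30,[-2,0.2,10],0],
    [30,[-2,0.2,28],0],
    [30,[-2,0.2,28],0],
    [30,[-2,0.2,42],0],
  ],
)

```text
clock: 32.6
tool_pos: [0.6153, -0.0782, 0.0868]
orientation: [0.001, 0.706, 0.708, 0.001]
ft_force: [0.7, 0.1, -0.1]
width: 0.0344
grip_force: 12.0
```

carry_out(
  deltas=[
    [30,[0,0,15],0],
    [30,[0,0,30],0],
    [30,[0,0,35],0],
    [30,[0,0,36.5],0],
    [30,[0,0,36.5],0],
  ],
)

```text
clock: 33.1
tool_pos: [0.6142, -0.0784, 0.0495]
orientation: [0.0, 0.706, 0.708, 0.0]
ft_force: [-1.3, 0.7, -0.8]
width: 0.0346
grip_force: 12.0
```

carry_out(
  deltas=[
    [46,[0,0,0],0],
    [46,[0,0,0],0],
    [46,[0,0,0],0],
    [46,[0,0,-30],0],
    [46,[0,0,-70],0],
    [46,[0,0,-110],-8.5],
    [46,[10,-30,-140],-17],
    [46,[25,-60,-170],-25],
  ],
)

```text
clock: 33.9
tool_pos: [0.5539, -0.0543, 0.2208]
orientation: [0.001, 0.534, 0.845, 0.0]
ft_force: [0.0, -0.0, -0.2]
width: 0.0462
grip_force: 0.0
```

carry_out(
  deltas=[
    [60,[10,-10,0],-8.5],
    [60,[20,-20,0],-17],
    [60,[20,-20,0],-25.5],
    [60,[20,-20,0],-34],
    [60,[20,-20,0],-42.5],
    [60,[20,-20,0],-51],
    [60,[20,-20,0],-59.5],
    [60,[20,-20,0],-65],
  ],
)

```text
clock: 34.7
tool_pos: [0.5275, -0.0442, 0.2196]
orientation: [0.0, -0.004, 1.0, -0.0]
ft_force: [-0.2, -0.2, 0.2]
width: 0.0601
grip_force: 0.0
```

Run:
```python
from h import *
print(manip.state()['tool_pos'],delta((.45,-.01),.26))
```

```text
[ 0.52749147 -0.04423459  0.21961929] (array([ 77.2,  34.8, -40.4]), np.float64(-179.58))
```

carry_out(
  deltas=[
    [60,[39,17,-20],0],
    [60,[77,35,-40],2.5],
    [60,[77,35,-40],2.5],
    [60,[77,35,-40],2.5],
    [60,[77,35,-40],2.5],
  ],
)

```text
clock: 35.2
tool_pos: [0.451, -0.0097, 0.2592]
orientation: [0.0, 0.021, 1.0, -0.0]
ft_force: [0.4, 0.3, -1.0]
width: 0.0602
grip_force: 0.0
```

Run:
```python
from h import *
import pickle
print(manip.state()['tool_pos'],delta((.45,-.01),.26))
f,i=grab('wrist','w9.png');pickle.dump(i,open('w9.pkl','wb'))
```

```text
[ 0.45099176 -0.00968813  0.25919603] (array([ 1. , -0.4, -0.8]), np.float64(177.63))
```

View pics/w9.png

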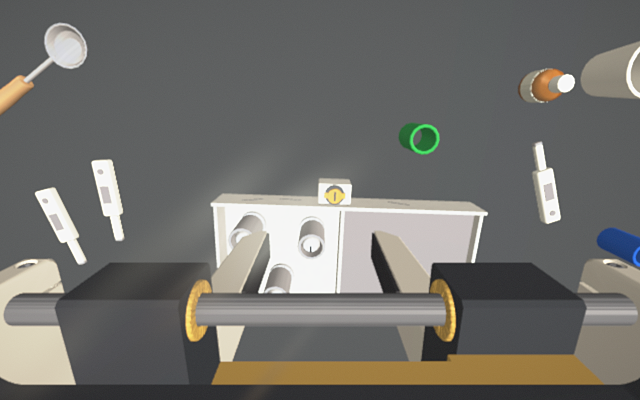

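All three sleeves are down over their tubes. Thermometers are at (60,225), (108,200) and (546,183).

```bash
cat >> h.py <<'E'
def therms(f,i,z=.012,verbose=1):
    """white blobs of thermometer size: origin xy, tip heading (deg), length, width"""
    m=((f.min(2)>150)).astype(np.uint8)
    m=cv2.morphologyEx(m,cv2.MORPH_CLOSE,np.ones((9,9)))
    n,l,st,ce=cv2.connectedComponentsWithStats(m);out=[]
    for k in range(1,n):
        if st[k,4]<150: continue
        v,u=np.nonzero(l==k)
        P=np.array([ray(i,p,z)[:2] for p in zip(u,v)])
        c,(a,b),_=cv2.minAreaRect((P*1e3).astype(np.float32))
        L,W=max(a,b),min(a,b)
        if not(95<L<140 and 14<W<34): continue
        d=np.linalg.svd(P-P.mean(0),full_matrices=False)[2][0]
        s=(P-np.array(c)/1e3)@d
        if s.mean()>0: d=-d          # more area on the case side -> tip on the other
        out.append((np.round(np.array(c)/1e3,4),round(np.degrees(np.arctan2(d[1],d[0])),1),round(L),round(W)))
    return out
E
python3 - <<'E'
from h import *
import pickle
f=cv2.imread('pics/w9.png')[:,:,::-1];i=pickle.load(open('w9.pkl','rb'))
for t in therms(f,i):print(t)
print(delta((.56,-.30)))
E
```

```text
(array([0.4841, 0.3029]), np.float64(-160.6), 122, 24)
(array([ 0.4851, -0.3103]), np.float64(-0.6), 120, 30)
(array([ 0.5223, -0.3877]), np.float64(12.1), 120, 32)
(array([-121. , -285.5,   -0. ]), np.float64(177.61))
```

carry_out(
  deltas=[
    [60,[-18,-42,0],0],
    [60,[-36,-84,0],0],
    [60,[-54,-126,15],0],
    [60,[-72,-168,30],0],
    [60,[-90,-210,50],0],
    [60,[-108,-250,70],0],
    [60,[-121,-290,90],0],
    [60,[-121,-290,90],0],
  ],
)

```text
clock: 36.05
tool_pos: [0.5582, -0.3089, 0.1629]
orientation: [-0.003, 0.023, 1.0, 0.001]
ft_force: [-0.5, -0.5, 0.0]
width: 0.06
grip_force: 0.0
```

carry_out(
  deltas=[
    [60,[0,0,0],0],
    [60,[0,0,0],0],
  ],
)

```text
clock: 36.25
tool_pos: [0.5592, -0.3035, 0.1692]
orientation: [-0.0, 0.021, 1.0, 0.0]
ft_force: [0.3, 0.4, 0.1]
width: 0.0601
grip_force: 0.0
```

Run:
```python
from h import *
print(manip.state()['tool_pos'],manip.state()['qpos'])
f,i=grab('wrist','w10.png')
for t in therms(f,i):
    a=np.radians(t[1]);g=t[0]-.02*np.array([np.cos(a),np.sin(a)]);print(t,g,delta(g,.004))
```

```text
[ 0.55920626 -0.30345701  0.16916006] [-6.72461395e-01  4.46395876e-01  1.38452512e+00  4.10187642e-04
  1.31151332e+00 -2.20198489e+00]
(array([ 0.4853, -0.3123]), np.float64(-0.7), 118, 22) [ 0.46530149 -0.31205566] (array([ 93.8, -12.7, 165.9]), np.float64(177.67))
(array([ 0.5223, -0.3895]), np.float64(11.8), 119, 24) [ 0.50272265 -0.39358992] (array([ 53.1, -92.6, 165.9]), np.float64(177.67))
```

carry_out(
  deltas=[
    [45,[40,-6,20],-1.6],
    [45,[80,-12.7,50],-1.6],
    [45,[93.8,-12.7,95],-1.6],
    [45,[93.8,-12.7,140],-1.6],
    [45,[93.8,-12.7,163],-1.6],
    [45,[93.8,-12.7,163],-1.6],
    [45,[93.8,-12.7,163],-1.6],
  ],
)

```text
clock: 37.0
tool_pos: [0.4658, -0.3126, 0.0078]
orientation: [0.001, 0.006, 1.0, -0.001]
ft_force: [0.7, 0.3, 0.5]
width: 0.0449
grip_force: 0.0
```

```bash
python3 -c "
from h import *
print(delta((.4653,-.3121),.004))"
```

```text
(array([0.5, 0.5, 3.8]), np.float64(179.29))
```

carry_out(
  deltas=[
    [45,[0,0.3,2.5],0],
    [15,[0,0.3,2.5],0],
    [15,[0,0.3,2.5],0],
    [15,[0,0.3,2.5],0],
    [15,[0,0.3,2.5],0],
    [15,[0,0.3,2.5],0],
    [15,[0,0,-45],0],
    [15,[0,0,-90],0],
  ],
  grip_force=10,
)

```text
clock: 37.8
tool_pos: [0.4638, -0.312, 0.0959]
orientation: [-0.002, 0.007, 1.0, 0.002]
ft_force: [0.5, -0.8, -0.9]
width: 0.0216
grip_force: 10.0
```

carry_out(
  deltas=[
    [15,[-20,42,-30],0],
    [15,[-40,84,-30],0],
    [15,[-60,126,-30],0],
    [15,[-80,168,-30],0],
    [15,[-100,210,-30],0],
    [15,[-120,252,-30],0],
    [15,[-140,294,-30],0],
    [15,[-160,336,-30],0],
  ],
)

```text
clock: 38.6
tool_pos: [0.6299, 0.0227, 0.126]
orientation: [-0.0, 0.007, 1.0, -0.0]
ft_force: [-0.5, -0.7, 0.1]
width: 0.0217
grip_force: 10.0
```

carry_out(
  deltas=[
    [15,[-15,35,0],0],
    [15,[-30,70,0],0],
    [15,[-30,70,0],0],
    [15,[-30,70,0],0],
    [15,[-30,70,0],0],
  ],
)

```text
clock: 39.1
tool_pos: [0.6599, 0.0895, 0.1259]
orientation: [-0.001, 0.007, 1.0, -0.0]
ft_force: [-0.4, 0.1, -0.1]
width: 0.0218
grip_force: 10.0
```

Run:
```python
from h import *
import pickle
print(manip.state()['tool_pos'],manip.state()['width'],manip.state()['qpos'])
f,i=grab('wrist','w11.png');pickle.dump(i,open('w11.pkl','wb'))
```

```text
[0.65990277 0.08946788 0.1259291 ] 0.021778127757772176 [-3.20883232e-02  5.31750007e-01  1.35491635e+00 -5.92359734e-04
  1.25601480e+00 -1.58844395e+00]
```

View pics/w11.png

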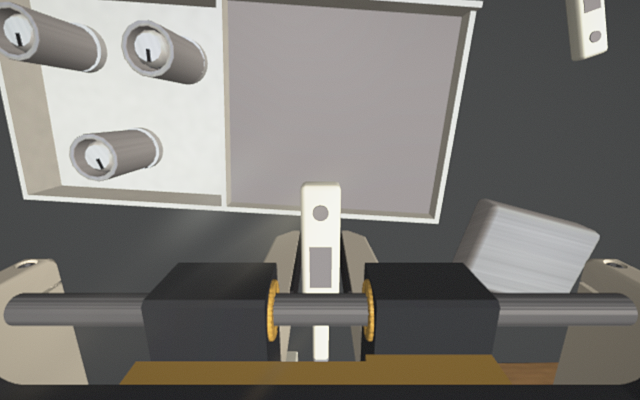

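The thermometer is held with its tip forward. Drawer back corners are at (24,198) and (438,222), divider end at (225,207), front panel end at (481,4).

Run:
```python
from h import *
import pickle
np.set_printoptions(precision=4,suppress=True)
i=pickle.load(open('w11.pkl','rb'))
A=ray(i,(24,198),.04)[:2];B=ray(i,(438,222),.04)[:2];F=ray(i,(481,4),.048)[:2];D=ray(i,(225,207),.04)[:2]
ey=(B-A)/np.linalg.norm(B-A);ex=np.array([ey[1],-ey[0]])
print(A,B,F,np.linalg.norm(B-A),'yaw',np.degrees(np.arctan2(ex[1],ex[0])),'depth',(B-F)@ex,'F y',(F-A)@ey,'div',(D-A)@ey-.16)
mid=(A+B)/2-ex*.085  # drawer y=+20
bay=mid+ey*.085
print('bay',bay)
for k in(-50,0,50):
    g=bay-ex*.02+ey*k/1e3;print(k,g,delta(g,.032))
```

```text
[ 0.6516 -0.1674] [0.6785 0.1923] [0.5116 0.2043] 0.3606832812541778 yaw -4.2694534453342206 depth 0.16731883414148233 F y 0.3602271650089893 div 0.01323353098278826
bay [0.5866 0.1036]
-50 [0.5629 0.0552] (array([ 96.4, -35.3,  94.2]), np.float64(179.14))
0 [0.5666 0.1051] (array([93.5, 14.6, 94.2]), np.float64(179.14))
50 [0.5704 0.1549] (array([90.5, 64.5, 94.2]), np.float64(179.14))
```

carry_out(
  deltas=[
    [15,[45,-17,0],3.2],
    [15,[90,-34,0],3.2],
    [15,[96.4,-35.3,10],3.2],
    [15,[96.4,-35.3,10],3.2],
    [15,[96.4,-35.3,50],3.2],
    [15,[96.4,-35.3,80],3.2],
    [15,[96.4,-35.3,92],3.2],
    [15,[96.4,-35.3,92],3.2],
  ],
)

```text
clock: 39.95
tool_pos: [0.5635, 0.0563, 0.0329]
orientation: [-0.001, 0.035, 0.999, 0.0]
ft_force: [-0.7, 0.9, 0.1]
width: 0.0221
grip_force: 10.0
```

```bash
python3 -c "
from h import *
print(manip.state()['ft_force'],delta((.5629,.0552),.0305))"
```

```text
[-0.72779347  0.85576338  0.09817121] (array([ 0.5, -1.1,  2.4]), np.float64(175.99))
```

carry_out(
  deltas=[
    [15,[0,-0.5,2],0],
    [32,[0,-0.5,2],0],
    [32,[0,-0.5,2],0],
    [32,[0,-0.5,2],0],
    [32,[0,-0.5,-20],0],
    [32,[0,-0.5,-60],0],
    [32,[0,0,-100],0],
    [32,[0,-20,-130],0],
  ],
)

```text
clock: 40.75
tool_pos: [0.5629, 0.038, 0.1676]
orientation: [0.002, 0.034, 0.999, 0.0]
ft_force: [0.9, -0.4, 0.2]
width: 0.032
grip_force: 0.0
```

carry_out(
  deltas=[
    [45,[-5,-45,0],0],
    [45,[-10,-90,0],0],
    [45,[-15,-135,0],0],
    [45,[-20,-180,0],0],
    [45,[-25,-225,0],0],
    [45,[-30,-270,0],0],
    [45,[-35,-315,0],0],
    [45,[-40,-360,0],0],
  ],
)

```text
clock: 41.55
tool_pos: [0.577, -0.3272, 0.1651]
orientation: [0.0, 0.035, 0.999, -0.0]
ft_force: [1.9, 0.3, -0.6]
width: 0.045
grip_force: 0.0
```

carry_out(
  deltas=[
    [45,[0,-40,0],-8.5],
    [45,[0,-50,0],-15],
    [45,[0,-50,0],-15],
    [45,[0,-50,0],-15],
  ],
)

```text
clock: 41.95
tool_pos: [0.5735, -0.3747, 0.1645]
orientation: [0.0, -0.094, 0.996, 0.0]
ft_force: [0.0, 0.3, -0.2]
width: 0.0452
grip_force: 0.0
```

Run:
```python
from h import *
print(manip.state()['tool_pos'],manip.state()['qpos'])
f,i=grab('wrist','w12.png')
for t in therms(f,i):
    a=np.radians(t[1]);g=t[0]-.02*np.array([np.cos(a),np.sin(a)]);print(t,g,delta(g,.005))
```

```text
[ 0.57348611 -0.37473241  0.16445442] [-7.41476811e-01  5.36092046e-01  1.25005084e+00  4.60687948e-04
  1.35584207e+00 -2.50114676e+00]
(array([ 0.5223, -0.3904]), np.float64(11.8), 119, 22) [ 0.50272265 -0.39448992] (array([ 73.6,  -6.7, 159.5]), np.float64(-169.11))
```

carry_out(
  deltas=[
    [45,[40,-3,20],-0.9],
    [45,[73.6,-6.7,50],-0.9],
    [45,[73.6,-6.7,90],-0.9],
    [45,[73.6,-6.7,130],-0.9],
    [45,[73.6,-6.7,156],-0.9],
    [45,[73.6,-6.7,158],-0.9],
    [45,[73.6,-6.7,158],-0.9],
  ],
)

```text
clock: 42.7
tool_pos: [0.5031, -0.3948, 0.0067]
orientation: [-0.0, -0.104, 0.995, 0.0]
ft_force: [0.3, -0.9, 0.8]
width: 0.0451
grip_force: 0.0
```

```bash
python3 -c "
from h import *
print(delta((.5027,-.3945),.005))"
```

```text
(array([0.4, 0.3, 1.7]), np.float64(-168.06))
```

carry_out(
  deltas=[
    [45,[0,0,1.5],0],
    [15,[0,0,1.5],0],
    [15,[0,0,1.5],0],
    [15,[0,0,1.5],0],
    [15,[0,0,1.5],0],
    [15,[0,0,1.5],0],
    [15,[0,0,-45],0],
    [15,[0,0,-90],0],
  ],
  grip_force=10,
)

```text
clock: 43.5
tool_pos: [0.5015, -0.3949, 0.0955]
orientation: [-0.001, -0.104, 0.995, 0.002]
ft_force: [1.0, -0.4, -1.0]
width: 0.0217
grip_force: 10.0
```

carry_out(
  deltas=[
    [15,[-15,42,-30],0],
    [15,[-30,84,-30],0],
    [15,[-45,127,-30],0],
    [15,[-60,170,-30],0],
    [15,[-75,213,-30],0],
    [15,[-90,256,-30],0],
    [15,[-105,300,-30],0],
    [15,[-120,343,-30],0],
  ],
)

```text
clock: 44.3
tool_pos: [0.5491, -0.0337, 0.1263]
orientation: [-0.0, -0.104, 0.995, -0.0]
ft_force: [0.3, 0.2, -1.5]
width: 0.0217
grip_force: 10.0
```

carry_out(
  deltas=[
    [15,[-15,43,0],8],
    [15,[-30,86,0],15.9],
    [15,[-45.5,130,0],15.9],
    [15,[-45.5,132.7,0],15.9],
    [15,[-45.5,132.7,0],15.9],
    [15,[-45.5,132.7,0],15.9],
  ],
)

```text
clock: 44.9
tool_pos: [0.5662, 0.1029, 0.1261]
orientation: [-0.0, 0.035, 0.999, -0.0]
ft_force: [-0.0, 0.1, 0.5]
width: 0.0219
grip_force: 10.0
```

```bash
python3 -c "
from h import *
print(manip.state()['width'],delta((.5666,.1051),.0315))"
```

```text
0.02188439110265201 (array([-0.3,  2.3, 94.6]), np.float64(176.01))
```

Lower and release, then head for the left thermometer.

carry_out(
  deltas=[
    [15,[0,2.3,40],0],
    [15,[0,2.3,80],0],
    [15,[0,2.3,92],0],
    [15,[0,2.3,94.5],0],
    [15,[0,2.3,94.5],0],
    [32,[0,2.3,94.5],0],
    [32,[0,2.3,94.5],0],
    [32,[0,2.3,94.5],0],
  ],
)

```text
clock: 45.7
tool_pos: [0.5673, 0.106, 0.0331]
orientation: [0.001, 0.035, 0.999, -0.0]
ft_force: [0.7, 0.1, 1.0]
width: 0.0321
grip_force: 0.0
```

carry_out(
  deltas=[
    [32,[0,0,-20],0],
    [32,[0,0,-60],0],
    [32,[0,0,-100],8.5],
    [32,[0,40,-130],17],
    [32,[0,80,-130],25.5],
    [32,[0,120,-130],34],
    [32,[0,140,-130],42.5],
    [32,[0,140,-130],51],
  ],
)

```text
clock: 46.5
tool_pos: [0.5759, 0.2491, 0.1624]
orientation: [0.0, 0.463, 0.887, 0.001]
ft_force: [-0.6, -0.3, 0.4]
width: 0.0323
grip_force: 0.0
```

carry_out(
  deltas=[
    [45,[0,0,0],8.5],
    [45,[0,0,0],17],
    [45,[0,0,0],25.5],
    [45,[0,0,0],34],
    [45,[0,0,0],42.5],
    [45,[0,0,0],51],
    [45,[0,0,0],59.5],
    [45,[0,0,0],68],
  ],
)

```text
clock: 47.3
tool_pos: [0.5763, 0.2459, 0.1624]
orientation: [0.0, 0.88, 0.475, 0.0]
ft_force: [-0.1, -0.5, 0.3]
width: 0.045
grip_force: 0.0
```

carry_out(
  deltas=[
    [45,[0,0,0],8.5],
    [45,[0,0,0],17],
    [45,[0,0,0],25.5],
    [45,[0,0,0],34],
    [45,[0,0,0],38],
    [45,[0,0,0],38],
  ],
)

```text
clock: 47.9
tool_pos: [0.5763, 0.2458, 0.1624]
orientation: [-0.0, 0.986, 0.165, 0.0]
ft_force: [0.5, 0.1, -0.1]
width: 0.0448
grip_force: 0.0
```

Run:
```python
from h import *
print(manip.state()['tool_pos'],manip.state()['qpos'])
f,i=grab('wrist','w13.png')
for t in therms(f,i):
    a=np.radians(t[1]);g=t[0]-.02*np.array([np.cos(a),np.sin(a)]);print(t,g,delta(g,.005))
```

```text
[0.57627841 0.24583316 0.16240426] [ 2.25451129e-01  4.33598163e-01  1.42186338e+00 -3.64726053e-05
  1.28538413e+00  1.46462122e+00]
```

carry_out(
  deltas=[
    [45,[-36,-21,0],0],
    [45,[-73,-43,0],0],
    [45,[-110,-65,0],0],
    [45,[-146,-86,0],0],
    [45,[-146,-86,0],0],
    [45,[-146,-86,0],0],
    [45,[-146,-86,0],0],
  ],
)

```text
clock: 48.65
tool_pos: [0.4115, 0.2795, 0.1624]
orientation: [-0.0, 0.986, 0.166, 0.001]
ft_force: [-0.0, -0.1, 0.4]
width: 0.0451
grip_force: 0.0
```

Run:
```python
from h import *
print(manip.state()['tool_pos'],manip.state()['qpos'])
f,i=grab('wrist','w14.png')
for t in therms(f,i):
    a=np.radians(t[1]);g=t[0]-.02*np.array([np.cos(a),np.sin(a)]);print(t,g,delta(g,.005))
```

```text
[0.41148902 0.27954454 0.1623711 ] [ 3.72296360e-01  2.10778532e-01  1.74314154e+00 -2.56357241e-04
  1.18587673e+00  1.61053662e+00]
(array([0.4848, 0.3032]), np.float64(-161.9), 118, 22) [0.50381031 0.30941353] (array([ 96.7,   1.6, 157.3]), np.float64(19.02))
```

carry_out(
  deltas=[
    [45,[40,1.6,20],0.9],
    [45,[80,1.6,40],0.9],
    [45,[96.7,1.6,80],0.9],
    [45,[96.7,1.6,120],0.9],
    [45,[96.7,1.6,150],0.9],
    [45,[96.7,1.6,156],0.9],
    [45,[96.7,1.6,156],0.9],
    [45,[96.7,1.6,156],0.9],
  ],
)

```text
clock: 49.5
tool_pos: [0.5038, 0.3097, 0.0073]
orientation: [-0.0, 0.988, 0.157, 0.001]
ft_force: [0.8, 0.1, -0.1]
width: 0.0451
grip_force: 0.0
```

```bash
python3 -c "
from h import *
print(delta((.5038,.3094),.005))"
```

```text
(array([-0.1,  0.3,  2.3]), np.float64(18.09))
```

carry_out(
  deltas=[
    [45,[0,0,2],0],
    [15,[0,0,2],0],
    [15,[0,0,2],0],
    [15,[0,0,2],0],
    [15,[0,0,2],0],
    [15,[0,0,2],0],
    [15,[0,0,-45],0],
    [15,[0,0,-90],0],
  ],
  grip_force=10,
)

```text
clock: 50.3
tool_pos: [0.5008, 0.3089, 0.0953]
orientation: [0.0, 0.988, 0.157, -0.002]
ft_force: [0.8, 0.1, -0.1]
width: 0.0218
grip_force: 10.0
```

carry_out(
  deltas=[
    [15,[0,0,-35],-8.5],
    [15,[0,0,-35],-17],
    [15,[0,0,-35],-25.5],
    [15,[0,0,-35],-34],
    [15,[0,0,-35],-42.5],
    [15,[0,0,-35],-51],
    [15,[0,0,-35],-59.5],
    [15,[0,0,-35],-68],
  ],
)

```text
clock: 51.1
tool_pos: [0.5019, 0.3094, 0.1305]
orientation: [-0.0, 0.729, 0.685, -0.0]
ft_force: [-1.5, -0.1, -0.7]
width: 0.0216
grip_force: 10.0
```

carry_out(
  deltas=[
    [15,[0,0,0],-8.5],
    [15,[0,0,0],-17],
    [15,[0,0,0],-25.5],
    [15,[0,0,0],-34],
    [15,[0,0,0],-42.5],
    [15,[0,0,0],-51],
    [15,[0,0,0],-59.5],
    [15,[0,0,0],-68],
  ],
)

```text
clock: 51.9
tool_pos: [0.5019, 0.3094, 0.1305]
orientation: [-0.0, 0.221, 0.975, -0.0]
ft_force: [-0.2, -0.1, -0.3]
width: 0.0219
grip_force: 10.0
```

carry_out(
  deltas=[
    [15,[0,0,0],-8.5],
    [15,[0,0,0],-17],
    [15,[0,0,0],-21.9],
    [15,[0,0,0],-21.9],
    [15,[0,0,0],-21.9],
  ],
)

```text
clock: 52.4
tool_pos: [0.502, 0.3094, 0.1306]
orientation: [-0.0, 0.036, 0.999, -0.0]
ft_force: [-0.2, -0.0, -0.2]
width: 0.0217
grip_force: 10.0
```

```bash
python3 -c "
from h import *
print(manip.state()['width'],delta((.5704,.1549),.0315))"
```

```text
0.021726306493962448 (array([ -79.4, -149.1,   99.1]), np.float64(175.88))
```

carry_out(
  deltas=[
    [15,[-20,-38,0],0],
    [15,[-40,-76,0],0],
    [15,[-60,-114,0],0],
    [15,[-79.4,-149,0],0],
    [15,[-79.4,-149,0],0],
    [15,[-79.4,-149,0],0],
    [15,[-79.4,-149,40],0],
    [15,[-79.4,-149,60],0],
  ],
)

```text
clock: 53.2
tool_pos: [0.5693, 0.1565, 0.0691]
orientation: [-0.001, 0.035, 0.999, 0.0]
ft_force: [-0.5, 0.5, -1.7]
width: 0.0217
grip_force: 10.0
```

carry_out(
  deltas=[
    [15,[0,0,0],0],
    [15,[0,0,0],0],
  ],
)

```text
clock: 53.4
tool_pos: [0.5706, 0.1564, 0.0711]
orientation: [-0.0, 0.034, 0.999, 0.0]
ft_force: [0.1, 0.2, -0.6]
width: 0.0219
grip_force: 10.0
```

```bash
python3 -c "
from h import *
print(manip.state()['width'],delta((.5704,.1549),.0315))"
```

```text
0.021894218101103584 (array([ 0. , -1.5, 39.6]), np.float64(176.07))
```

Lower, release, rise and move back for a check.

carry_out(
  deltas=[
    [15,[0,-1.5,20],0],
    [15,[0,-1.5,36],0],
    [15,[0,-1.5,39.5],0],
    [15,[0,-1.5,39.5],0],
    [32,[0,-1.5,39.5],0],
    [32,[0,-1.5,39.5],0],
    [32,[0,-1.5,39.5],0],
    [32,[0,-1.5,10],0],
  ],
)

```text
clock: 54.2
tool_pos: [0.5681, 0.1535, 0.0581]
orientation: [-0.004, 0.035, 0.999, -0.0]
ft_force: [-0.6, 0.2, 0.3]
width: 0.032
grip_force: 0.0
```

carry_out(
  deltas=[
    [32,[0,0,-45],0],
    [32,[0,-20,-90],0],
    [32,[-40,-60,-100],0],
    [32,[-85,-90,-100],0],
    [32,[-100,-90,-100],0],
    [32,[-100,-90,-100],0],
    [32,[-100,-90,-100],0],
  ],
)

```text
clock: 54.9
tool_pos: [0.6641, 0.0569, 0.1605]
orientation: [-0.001, 0.035, 0.999, 0.0]
ft_force: [-0.2, 0.1, 0.2]
width: 0.0321
grip_force: 0.0
```

Run:
```python
from h import *
print(manip.state()['tool_pos'],manip.state()['clock'])
f,i=grab('wrist','w15.png')
for t in therms(f,i,.037):print(t)
```

```text
[0.66406649 0.05686318 0.16047464] 54.9
```

View pics/w15.png

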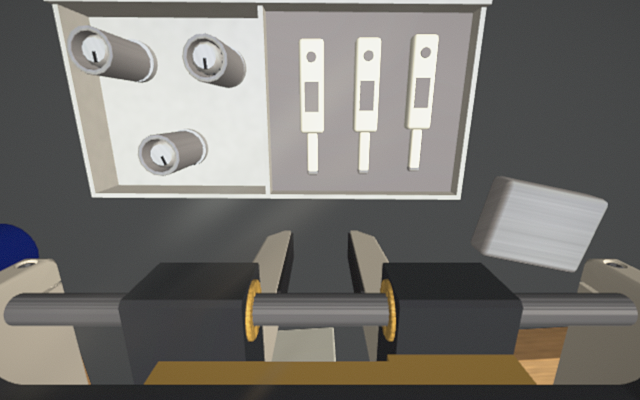

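All three thermometers lie parallel in the bay at (312,105), (366,105) and (421,100), tips toward the back wall. The sleeves sit on the flanges at (92,50), (208,60) and (163,153).

```bash
python3 -c "
from station import manip
print(manip.finish_job())"
```

```text
the job is handed in; nothing more can be done
None
```

The job is handed in: all three caps are screwed shut, all three tubes are sleeved down to the flange, and the three thermometers lie side by side in the bay, display up with tips away from the lock, at 55 s on the robot clock (no verdict was returned).

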